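# Post a cracked casting through the spring flap of the reject box

## Task

Scrap the cracked casting that lies on the loading ledge of the steel reject box: with one fingertip push the box's spring flap in and hold it open, and with the other finger push the casting over the sill so that it drops inside while the flap is held. Then draw back and let the flap shut by itself. Push only, do not pick up or lift the casting, and leave the round cap, the fitting and everything else where they are.

Things in the scene. Friction and masses are not known exactly. Their poses are not given: they have to be found in the camera images.
- reject_box: Grey sheet-steel reject box screwed to the bench, 320 mm long, 212 mm wide, nowhere higher than 170 mm. Origin: on the bench under the middle of the sill. x points level into the box (the way parts are pushed), y runs along the sill, z up. Behind the flap a clear lid covers x = 75 to 150 mm; back wall at x = 150 mm. Sloping side cheeks stand at y = +-103 mm, flush with the closed flap.
- ledge (a point): Middle of the loading ledge: the flat top of a solid plinth, 100 mm above the bench, from x = -170 mm to the sill at x = 0 in the box's frame. Upturned edges 14 mm high along its sides at y = +-103 mm; its end at x = -170 mm is open.
- sill (a point): Middle of the sill, the plain straight edge where the ledge ends and the pit begins: (0, 0, 100) mm in the box's frame; same axes as the box.
- pit (a point): Middle of the rubber floor just behind the sill: (37.5, 0, 4) mm in the box's frame. The pit is open from the sill to the back wall and between y = +-103 mm; the flap covers it from above.
- hinge (a point): Middle of the flap's hinge axis, which runs along the box's y: (75, 0, 163) mm in the box's frame. In front of it (smaller x) all is open above the flap, so fingers can come straight down there.
- flap (a joint): Sprung aluminium flap 200 mm wide, 98 mm from hinge to free edge. Value: opening in rad. At 0 it slopes up 40 degrees from the sill to the hinge; pushed towards box +x its free edge swings inward and down; it hangs vertical at 0.87, stop 1.0. A finger pushing level just above the ledge needs about 3 N at first, about 10 N when well open. A part shoved at the shut flap gets trapped under it.
- flap_edge (a point): Middle of the flap's free edge (moves with it); at the sill when shut. At a height h above the ledge the flap's outer face is at x = 75 - (63 - h) * tan(0.87 - angle) mm in the box's frame.
- casting: The part to scrap: dark cast block 44 (its x) x 34 (its y) x 18 mm high, with a 6 mm thick, 30 mm high flange along its +y side and a bright disc on top; 80 to 170 g. Origin: middle of its underside. Its x points as the box's x within 0.25 rad. It lies on the ledge, its middle 45 to 65 mm before the sill and 50 to 72 mm to one side of the box's middle line (either side).
- cap: Round grey plastic cap, open on top, 42 mm across, 18 mm high, lying on the ledge beside the casting, on the other side of the middle line. Origin: middle of its underside. Leave it.
- fitting: Small knurled hose fitting standing upright near the open end of the ledge, 22 mm across, 28 mm high. Origin: middle of its underside. Leave it.
- bracket_a: Bright metal L-bracket, 60 x 50 mm foot, 46 mm high, on the bench to the left. Leave it.
- bracket_b: A second L-bracket like it, next to it. Leave it.
- clamp_plate: Flat dark plate with a round hole, 90 x 35 x 14 mm, on the bench to the right. Leave it.
- oil_bottle: White bottle, 52 mm across, 130 mm high, standing on the bench to the left. Leave it.
- screwdriver: Screwdriver lying on the bench to the right. Leave it.
Not all that is in view belongs to the job. What is shaped like the casting but yellow is not meant.

How it is judged:
By the outcome, as a careful person would: the job done as asked, in the order asked, and still so for the second after the job is handed in, with the robot touching nothing.
It also fails if it takes over 35 s, if anything falls off the work surface, if the arm or the gripper's body presses on something with over 40 N, if the wrist force passes 120 N, or if a joint passes its speed limit or range.

## Robot

A 6-joint arm with a two-finger parallel gripper is mounted at the origin on the work surface. World frame = base frame: x ahead of the robot, y to its left, z up, the work surface at z = 0. Lengths are in m, angles in rad, forces in N, time in s.
With the tool pointing down it reaches from about 0.375 to 0.975 m from the base axis. Payload 3.8 kg.
Tool frame: the origin (TCP) lies midway between the tips of the shut fingers; the grasp point (between the pads) lies 19 mm behind it; x points along the fingers, y is the direction in which the jaws open and shut, and the axes are right-handed (so a half turn about x gives the same grasp; the last joint's range is limited). The gripper opens to 88 mm and grips with 3 to 60 N. Pads are 18 mm wide; open, the fingers measure 123 mm over their backs; the gripper's body (75 mm by 187 mm) begins 45 mm behind the grasp point.
Start: joints at [-1.231, 0.264, 1.604, -0, 1.274, -0.037], TCP at [0.248, -0.628, 0.211] pointing down, gripper open.
Joint ranges: [-2.63, 2.63], [-0.94, 2.18], [0.31, 2.57], [-1.31, 4.45], [0, 2.66], [-2.55, 2.55]. Speed limits (rad/s): [2.57, 2.57, 3.14, 3.14, 3.14, 3.14].

## Interface

Orientations are given as a rotation vector (axis times angle).
In Python, from cell import manip, inverse_kinematics, cams, order gives the robot as it stands. Calls block until the motion is done:
- manip.move_pose(position, orientation): joint-space move of the TCP to a pose.
- manip.move_linear(position, rate=0.15, rot=None): straight line of the TCP; rot=None keeps the orientation; rate is the mean speed in m/s.
- manip.set_joints(angles): joint-space move.
- manip.set_gripper(opening, force=None): finger opening in m; force is the grip in N (None keeps the last); returns when the fingers have stopped.
- manip.dwell(seconds).
- inverse_kinematics(position, orientation): joint angles nearest the present ones, or None.
- manip.state(): the state.
- cams.capture(name): name is "scene" or "top"; returns a dict with "image" (480x640x3 uint8, blue, green, red), "z_map" (480x640 float32, m along the optical axis (not along the pixel's ray), 0 where there is no reading), "intrinsics" (3x3 intrinsics, pixels), "position" and "orientation" of the camera in the world. Camera axes: x right, y down, z forward; pixel columns grow to the right and rows downward; lengths in m; the calibration is good to about 2 mm. A picture is of the moment at which its call begins.
A pose or a line that the arm cannot do raises manip.IKError and nothing moves.
- order.close_job(): hands the job in, once; it reports no verdict.
The state is a dict: "clock": time; "joint_pos": joint angles; "joint_velocities": joint speeds; "tau": joint torques, N m; "tool_pos": TCP position; "tcp_rot": TCP orientation; "contact_force": force on the tool from outside, world axes, zero at the start; "moment": the same for the moment, N m; "gripper_width": finger opening in m.
Only numpy, scipy, OpenCV 4.12 (cv2) and the standard library are available. Lean on these libraries where they do the work, as an engineer would, in place of code of your own. Each camera call takes 0.05 s, during which the arm holds its last target.

## Working session

There is one attempt and no reset: what is moved stays moved. The work goes in short steps, each a Python script; the robot and the scene stay as the last script left them, time stands still between calls to the robot, and variables do not carry over. Pictures are saved under pics/ and viewed, and the job is handed in when it is done.

```bash
ls; mkdir -p pics
python3 - <<'E'
from cell import manip,cams
import cv2,numpy as np,pickle
for n in ("scene","top"):
    c=cams.capture(n); cv2.imwrite(f"pics/{n}0.png",c["image"]); pickle.dump(c,open(f"/tmp/{n}0.pkl","wb"))
    print(n,c["position"],c["orientation"],c["intrinsics"])
print(manip.state())
E
```

```text
pics
scene [ 1.04258899 -0.68127981  0.88097322] [-2.22673295 -0.70168041  0.31406964] [[507.12691959   0.         317.68997099]
 [  0.         507.12691959 244.7462921 ]
 [  0.           0.           1.        ]]
top [ 0.32658252 -0.01970614  1.26391232] [-2.11989214  2.0699866  -0.23622322] [[451.50461069   0.         320.33757042]
 [  0.         451.50461069 246.32776353]
 [  0.           0.           1.        ]]
{'clock': 0.1, 'joint_pos': array([-1.23087665e+00,  2.64651117e-01,  1.60522342e+00, -1.83188793e-06,
        1.27377764e+00, -3.69033460e-02]), 'joint_velocities': array([-5.44190773e-05,  1.31179124e-03, -2.50049363e-03, -3.25371412e-04,
       -1.88498590e-03, -6.70407084e-05]), 'tau': array([-4.96470790e-06, -5.03618824e+01, -3.58070791e+01,  7.31018814e-02,
        2.33688718e-02, -5.95639267e-05]), 'tool_pos': array([ 0.248134  , -0.62696358,  0.20983818]), 'tcp_rot': array([ 2.01585608,  0.38652035, -2.01649764]), 'contact_force': array([-0.41285809,  0.3487406 ,  0.5589126 ]), 'moment': array([0.00895985, 0.01806842, 0.02913484]), 'gripper_width': 0.08823073035179284}
```

View pics/scene0.png

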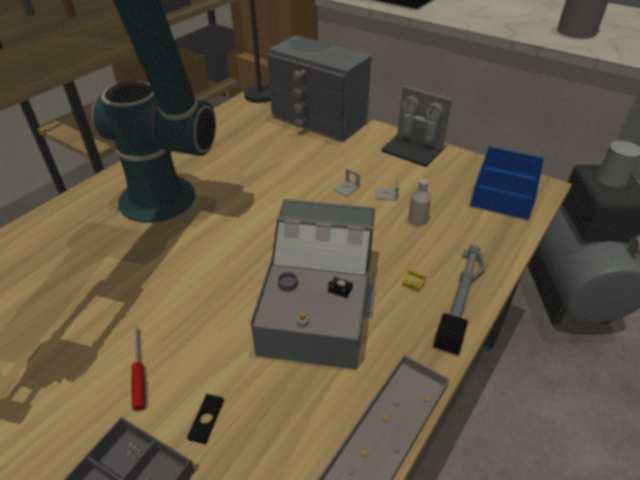

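View pics/top0.png

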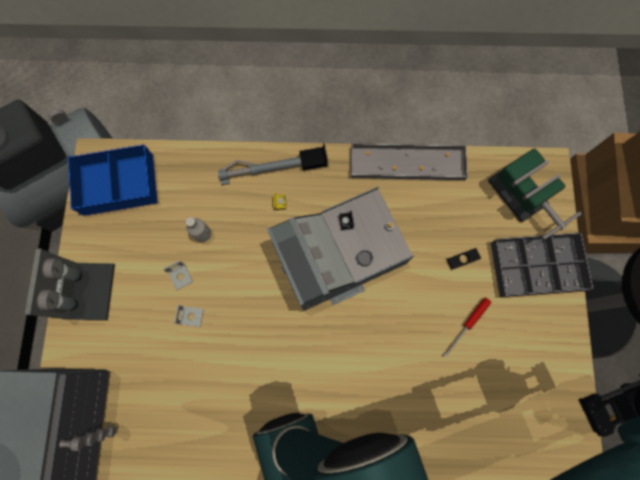

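```bash
cat > h.py <<'E'
import numpy as np,cv2,pickle
from scipy.spatial.transform import Rotation as R
def cloud(c):
    K=c["intrinsics"];z=c["z_map"];v,u=np.mgrid[:480,:640]
    p=np.stack([(u-K[0,2])/K[0,0]*z,(v-K[1,2])/K[1,1]*z,z],-1)
    w=p@R.from_rotvec(c["orientation"]).as_matrix().T+c["position"]
    w[z==0]=np.nan; return w
def ray(c,u,v,h):
    K=c["intrinsics"];d=R.from_rotvec(c["orientation"]).as_matrix()@np.array([(u-K[0,2])/K[0,0],(v-K[1,2])/K[1,1],1])
    p=np.array(c["position"]);return p+d*(h-p[2])/d[2]
E
python3 - <<'E'
from h import *
for n,(u0,v0,u1,v1) in dict(top=(255,175,425,320),scene=(240,190,390,370)).items():
    c=pickle.load(open(f"/tmp/{n}0.pkl","rb"));w=cloud(c)
    s=4.5 if n=="top" else 3.3
    cv2.imwrite(f"pics/{n}_crop.png",cv2.resize(c["image"][v0:v1,u0:u1],None,fx=s,fy=s,interpolation=cv2.INTER_CUBIC))
    m=(abs(w[...,2]-.1)<.006)&(w[...,0]>.4)&(w[...,0]<.85)&(abs(w[...,1])<.3)
    m=cv2.morphologyEx(m.astype(np.uint8),cv2.MORPH_OPEN,np.ones((3,3)))
    k,l,st,_=cv2.connectedComponentsWithStats(m);i=1+st[1:,4].argmax();m=l==i
    P=w[m];print(n,m.sum(),P.mean(0),P[:,2].std())
    r=cv2.minAreaRect(P[:,:2].astype(np.float32)*1000);print(r);print(cv2.boxPoints(r))
    b=w[(w[...,2]<.02)&(w[...,0]>.3)&(w[...,0]<.9)&(abs(w[...,1])<.4)];print("bench z",np.nanmedian(b[:,2]))
E
```

```text
top 4272 [ 0.63586069 -0.12866243  0.10022683] 0.0022430735136251987
((637.3748779296875, -125.5963134765625), (206.2509002685547, 178.76759338378906), 25.7037410736084)
[[ 5.0568649e+02 -8.9784515e+01]
 [ 5.8322119e+02 -2.5086282e+02]
 [ 7.6906323e+02 -1.6140811e+02]
 [ 6.9152856e+02 -3.2980347e-01]]
bench z 6.811209352708403e-05
scene 6106 [ 0.63827307 -0.13562997  0.10040945] 0.0016854830851731762
((632.6824951171875, -124.41818237304688), (208.811767578125, 184.4552764892578), 25.62013816833496)
[[ 498.6623    -86.403694]
 [ 578.4212   -252.72345 ]
 [ 766.7027   -162.43268 ]
 [ 686.9438      3.887085]]
bench z 0.00032408143794582234
```

```bash
sleep 1; ls pics
```

```text
scene0.png
scene_crop.png
top0.png
top_crop.png
```

View pics/top_crop.png

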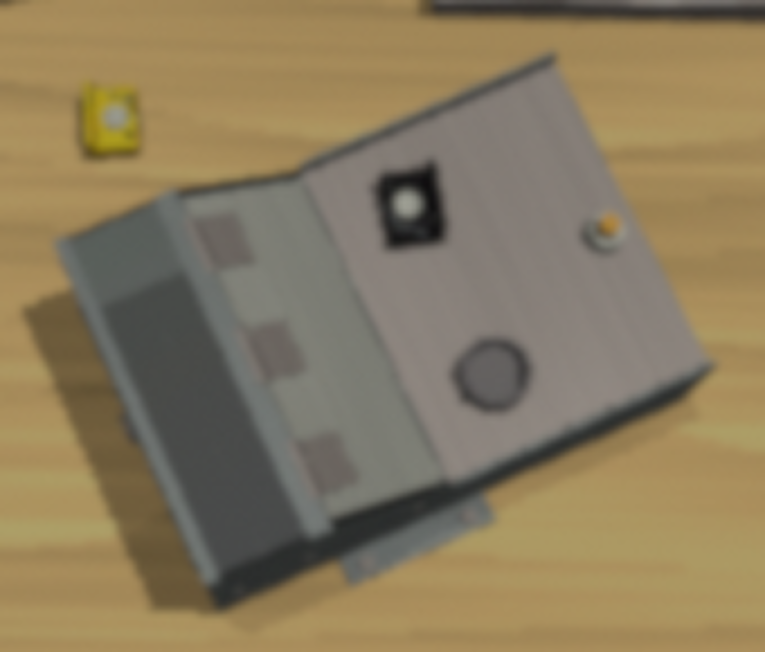

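View pics/scene_crop.png

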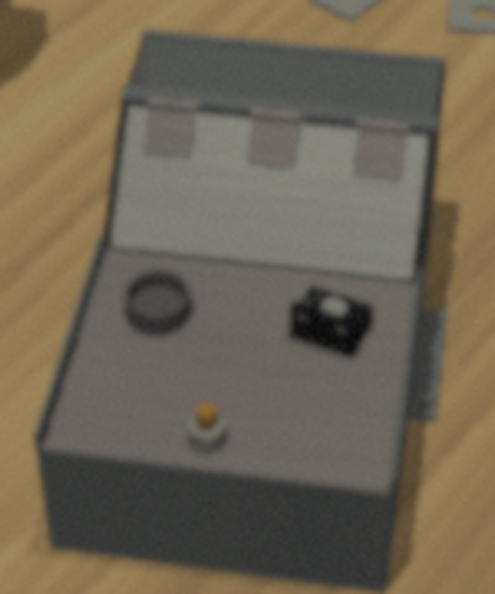

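```bash
cat > m.py <<'E'
from h import *
yaw=np.radians(115.66);bx=np.array([np.cos(yaw),np.sin(yaw)]);by=np.array([-bx[1],bx[0]])
E
python3 - <<'E'
from m import *
for n in ("top","scene"):
    c=pickle.load(open(f"/tmp/{n}0.pkl","rb"));w=cloud(c);f=w.reshape(-1,3)
    o=np.array([.635,-.125])+bx*.085
    X=(f[:,:2]-o)@bx;Y=(f[:,:2]-o)@by;Z=f[:,2]
    # flap plane
    s=(X>.012)&(X<.06)&(abs(Y)<.085)&(Z>.1)&(Z<.155)
    A=np.c_[X[s],Y[s],np.ones(s.sum())];k=np.linalg.lstsq(A,Z[s],rcond=None)[0]
    for _ in range(3):
        r=Z[s]-A@k;g=abs(r)<.006;k=np.linalg.lstsq(A[g],Z[s][g],rcond=None)[0]
    print(n,s.sum(),"slope deg",np.degrees(np.arctan(np.hypot(k[0],k[1]))),"dyaw",k[1]/k[0],"x at z=.1",(.1-k[2])/k[0])
    # sides: z histogram extents in Y for the ledge+edges, X for open end
    s=(X>-.15)&(X<-.02)&(Z>.105)&(Z<.125)&(abs(Y)>.09)&(abs(Y)<.12)
    for q in(-1,1):
        t=s&(Y*q>0);print("edge",q,t.sum(),np.median(Y[t]),np.polyfit(X[t],Y[t],1))
    s=(abs(Y)<.08)&(abs(Z-.1)<.004)&(X<-.1);print("open end",np.percentile(X[s],[0,1,2]))
    s=(X>-.1)&(X<-.015)&(Z>.11)&(abs(Y)<.09)&(Z<.14)
    for q in(-1,1):
        t=s&(Y*q>0);print("obj",q,t.sum(),np.mean(X[t]),np.mean(Y[t]),Z[t].max(),X[t].min(),X[t].max(),Y[t].min(),Y[t].max())
E
```

```text
top 1071 slope deg 41.10399128402094 dyaw 0.00489613996269232 x at z=.1 -0.003787026629887215
edge -1 99 -0.10359460100588808 [ 0.0057314  -0.10308051]
edge 1 81 0.10474425839620441 [0.00632323 0.10468494]
open end [-0.59726751 -0.50704037 -0.17483857]
obj -1 221 -0.05450241631415871 -0.05206335749380529 0.13716170842993147 -0.07565506996764843 -0.03375922862682369 -0.07697117268768797 -0.02837231749727032
obj 1 76 -0.056336661831628276 0.05752000067935631 0.12106205231303324 -0.07700599895154926 -0.03600208367955445 0.03670066824921602 0.07802947176117699
scene 2185 slope deg 40.40908555649019 dyaw 0.006124741274304959 x at z=.1 -0.003000708036492236
edge -1 79 -0.10245409735323707 [ 0.00429276 -0.10203343]
edge 1 132 0.10570607360812753 [0.00626715 0.10659505]
open end [-0.17564572 -0.17452369 -0.17414075]
obj -1 313 -0.0599156731328703 -0.05183427808218607 0.13310964556681615 -0.07643152739758857 -0.03284415537782189 -0.07597878642561241 -0.027462091474327044
obj 1 145 -0.05646481265874885 0.05864589632431088 0.12030501635264412 -0.07906989652506229 -0.034616945558448325 0.03796667820192052 0.07901864480688417
```

```bash
cat > m.py <<'E'
from h import *
yaw=np.radians(115.66)+.0055;bx=np.array([np.cos(yaw),np.sin(yaw)]);by=np.array([-bx[1],bx[0]])
_y=np.radians(115.66);_b=np.array([np.cos(_y),np.sin(_y)])
O=np.array([.635,-.125])+_b*(.085-.0034)+np.array([-_b[1],_b[0]])*.001
def W(x,y): return O+bx*x+by*y   # box (m) -> world xy
def B(p): return np.array([(np.asarray(p)[:2]-O)@bx,(np.asarray(p)[:2]-O)@by])
def ortho(c,h,x0=-.18,x1=.09,y0=-.11,y1=.11,s=2000):
    # image right = box x, image up = box y
    Rm=R.from_rotvec(c["orientation"]).as_matrix();K=c["intrinsics"]
    xs=np.arange(x0,x1,1/s);ys=np.arange(y1,y0,-1/s);X,Y=np.meshgrid(xs,ys)
    p=np.concatenate([W0(X,Y),np.full(X.shape+(1,),h)],-1)-c["position"]
    q=p@Rm;u=K[0,0]*q[...,0]/q[...,2]+K[0,2];v=K[1,1]*q[...,1]/q[...,2]+K[1,2]
    return cv2.remap(c["image"],u.astype(np.float32),v.astype(np.float32),cv2.INTER_CUBIC)
def W0(X,Y): return O+X[...,None]*bx+Y[...,None]*by
E
python3 - <<'E'
from m import *
print(O,np.degrees(yaw))
ims=[]
for n in ("top","scene"):
    c=pickle.load(open(f"/tmp/{n}0.pkl","rb"))
    im=ortho(c,.118,-.1,0,-.1,.0,4000)
    for k in range(0,400,40): cv2.line(im,(k,0),(k,5),(0,255,255),1);cv2.line(im,(0,k),(5,k),(0,255,255),1)
    ims.append(im)
    f=cloud(c).reshape(-1,3);X=(f[:,:2]-O)@bx;Y=(f[:,:2]-O)@by;Z=f[:,2]
    s=(X>-.1)&(X<-.01)&(Y<-.02)&(Y>-.09)
    for lo,hi in((.108,.114),(.114,.122),(.125,.14)):
        t=s&(Z>lo)&(Z<hi);P=np.c_[X,Y][t].astype(np.float32)*1000
        print(n,lo,t.sum(),P.mean(0),cv2.minAreaRect(P))
cv2.imwrite("pics/ortho.png",np.hstack(ims))
E
```

```text
[ 0.59876338 -0.05188046] 115.97512678732197
top 0.108 22 [-44.5659  -48.44841] ((-50.12025833129883, -54.116451263427734), (43.51878356933594, 31.48320960998535), 75.11874389648438)
top 0.114 159 [-49.026714 -53.943035] ((-50.00740051269531, -54.84269714355469), (44.0593376159668, 30.81717300415039), 75.63309478759766)
top 0.125 35 [-64.0478  -48.72325] ((-64.76578521728516, -49.327232360839844), (40.57561492919922, 6.057809352874756), 73.90658569335938)
scene 0.108 50 [-64.431404 -53.135426] ((-64.03387451171875, -56.759464263916016), (23.885643005371094, 50.68364715576172), 19.28261947631836)
scene 0.114 183 [-50.96779  -54.129105] ((-51.48280334472656, -52.53179168701172), (43.78337478637695, 36.08198928833008), 75.38191986083984)
scene 0.125 73 [-65.00996 -48.50214] ((-63.82025146484375, -48.297813415527344), (43.145572662353516, 10.352912902832031), 76.63886260986328)
```

View pics/ortho.png

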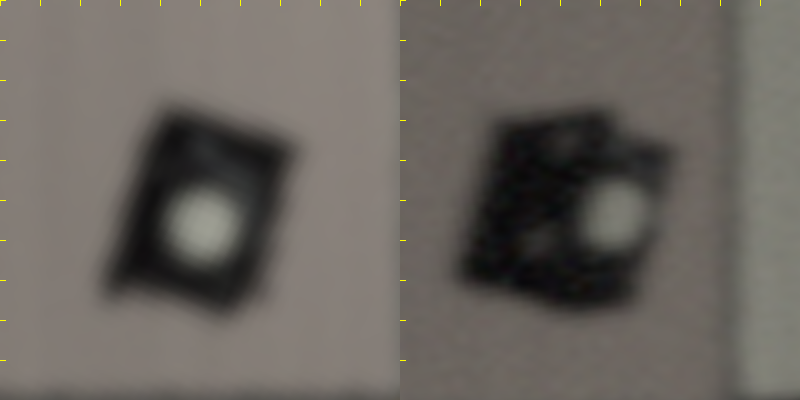

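```bash
cat >> m.py <<'E'
def rot(phi,flip):
    # tool x down, tool y along box direction phi
    a=yaw+phi+(np.pi if flip else 0)
    x=np.array([0,0,-1.]);y=np.array([np.cos(a),np.sin(a),0]);return R.from_matrix(np.c_[x,y,np.cross(x,y)]).as_rotvec()
E
python3 - <<'E'
from m import *
from cell import manip,inverse_kinematics as ik
c=pickle.load(open("/tmp/top0.pkl","rb"));print("fitting",B(ray(c,389.4,226.5,.125)))
for f in (0,1):
    for x,z in((-.053,.3),(-.053,.113),(.03,.113)):
        p=np.r_[W(x,-.0537),z];print(f,p,ik(p,rot(0,f)))
E
```

```text
fitting [-0.14538235  0.01034501]
0 [ 0.67025182 -0.07600705  0.3       ] [-1.49840363e-01  2.24535989e-01  1.49086148e+00 -4.44089210e-16
  1.42619518e+00 -2.17398818e+00]
0 [ 0.67025182 -0.07600705  0.113     ] [-1.49840363e-01  3.34839901e-01  1.69945870e+00 -4.44089210e-16
  1.10729406e+00 -2.17398818e+00]
0 [ 0.63389941 -0.00139135  0.113     ] [-4.14856050e-02  2.63106708e-01  1.79269090e+00 -4.44089210e-16
  1.08579504e+00 -2.06563342e+00]
1 [ 0.67025182 -0.07600705  0.3       ] [-0.14984036  0.22453599  1.49086148  0.          1.42619518  0.96760448]
1 [ 0.67025182 -0.07600705  0.113     ] [-0.14984036  0.3348399   1.6994587   0.          1.10729406  0.96760448]
1 [ 0.63389941 -0.00139135  0.113     ] [-0.0414856   0.26310671  1.7926909   0.          1.08579504  1.07595924]
```

Run:
```python
from m import *
from cell import manip,cams
s=manip.state();p=s["tool_pos"];print(s["clock"])
manip.move_linear([p[0],p[1],.3],rate=.25)
manip.move_pose(np.r_[W(-.053,-.0537),.28],rot(0,1))
manip.set_gripper(.060)
manip.move_linear(np.r_[W(-.053,-.0537),.145],rate=.15)
s=manip.state();print(s["clock"],s["tool_pos"],B(s["tool_pos"]),s["gripper_width"],s["contact_force"])
for n in("scene","top"):
    c=cams.capture(n);pickle.dump(c,open(f"/tmp/{n}1.pkl","wb"))
    u0,v0,u1,v1=dict(top=(255,175,425,320),scene=(240,170,390,370))[n]
    cv2.imwrite(f"pics/{n}1.png",cv2.resize(c["image"][v0:v1,u0:u1],None,fx=3,fy=3,interpolation=cv2.INTER_CUBIC))
```

```text
0.1
4.7083 [ 0.67117198 -0.07614807  0.14629184] [-0.05352978 -0.05446544] 0.05963738541450573 [-0.47702968 -0.68557881 -0.10213047]
```

View pics/scene1.png

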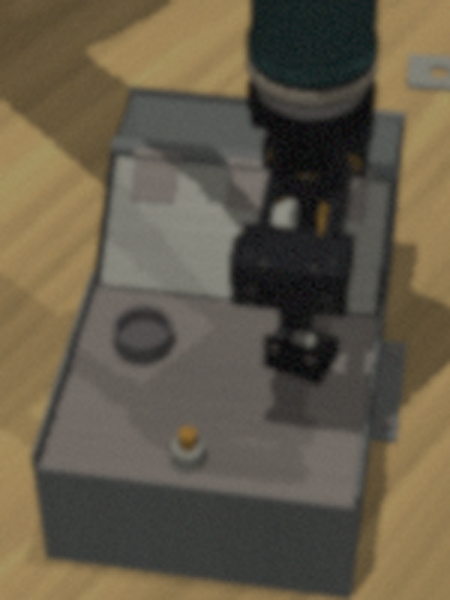

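View pics/top1.png

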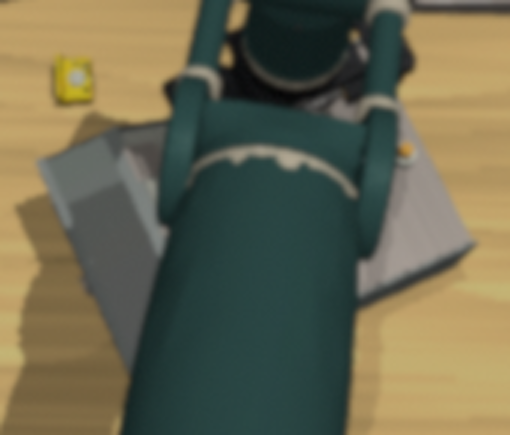

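Run:
```python
from m import *
c=pickle.load(open("/tmp/scene1.pkl","rb"));f=cloud(c).reshape(-1,3)
X=(f[:,:2]-O)@bx*1e3;Y=(f[:,:2]-O)@by*1e3;Z=f[:,2]*1e3
for lo in range(110,230,8):
    t=(X>-125)&(X<40)&(Y<-20)&(Y>-100)&(Z>lo)&(Z<lo+8)
    if t.sum()>5: print(lo,t.sum(),"X",np.percentile(X[t],[2,50,98]).round(),"Y",np.percentile(Y[t],[2,50,98]).round())
```

```text
110 159 X [-71. -45.  23.] Y [-98. -66. -31.]
118 160 X [-72. -47.  33.] Y [-97. -65. -31.]
126 113 X [-72. -62.  39.] Y [-97. -60. -29.]
174 13 X [-98. -97. -94.] Y [-62. -55. -44.]
182 31 X [-99. -97. -96.] Y [-61. -51. -43.]
190 28 X [-101.  -98.  -16.] Y [-62. -52. -42.]
198 22 X [-68. -22. -19.] Y [-60. -51. -44.]
206 15 X [-25. -22. -20.] Y [-56. -50. -45.]
214 27 X [-25. -22. -17.] Y [-58. -50. -44.]
```

Run:
```python
from m import *
c=pickle.load(open("/tmp/scene1.pkl","rb"));Rm=R.from_rotvec(c["orientation"]).as_matrix();K=c["intrinsics"]
def pr(x,y,z):
    q=Rm.T@(np.r_[W(x/1e3,y/1e3),z/1e3]-c["position"]);u=K@q;return u[:2]/u[2]
im=cv2.resize(c["image"][230:310,310:370],None,fx=8,fy=8,interpolation=cv2.INTER_CUBIC)
im=cv2.convertScaleAbs(im,alpha=2.5,beta=20)
for p,col in(((-101,-45,146),(0,0,255)),((-101,-63,146),(0,0,255)),((-83.5,-54,146),(0,255,0)),((-101,-54,175),(255,0,0)),((-6,-54,146),(255,0,255))):
    u=pr(*p);print(p,u);cv2.circle(im,(int((u[0]-310)*8),int((u[1]-230)*8)),4,col,-1)
cv2.imwrite("pics/s1b.png",im)
z=c["z_map"];print((z[255:300,325:355]==0).sum())
for v in range(262,300,3): print(v,z[v,330:350:3].round(3))
```

```text
(-101, -45, 146) [333.28552867 292.36901572]
(-101, -63, 146) [342.4843602  293.43851201]
(-83.5, -54, 146) [339.03234218 286.34075335]
(-101, -54, 175) [338.22381496 282.65666696]
(-6, -54, 146) [343.80150251 259.18304669]
5
262 [0.867 0.866 0.863 0.866 0.864 0.86  0.858]
265 [0.875 0.874 0.872 0.871 0.873 0.871 0.867]
268 [0.888 0.887 0.886 0.883 0.882 0.882 0.881]
271 [0.894 0.893 0.889 0.887 0.888 0.889 0.886]
274 [1.086 0.955 0.952 0.951 0.    0.891 0.893]
277 [1.077 0.963 0.962 0.959 0.957 1.081 1.079]
280 [1.076 1.05  1.046 1.046 0.963 1.047 1.073]
283 [1.028 1.025 1.028 1.039 1.042 1.039 1.045]
286 [1.034 1.026 1.023 1.021 1.019 1.02  1.033]
289 [1.038 1.033 1.032 1.028 1.022 1.017 1.028]
292 [1.045 1.042 1.037 1.031 1.027 1.023 1.034]
295 [1.042 1.041 1.044 1.041 1.031 1.029 1.042]
298 [1.038 1.037 1.035 1.038 1.036 1.038 1.034]
```

View pics/s1b.png

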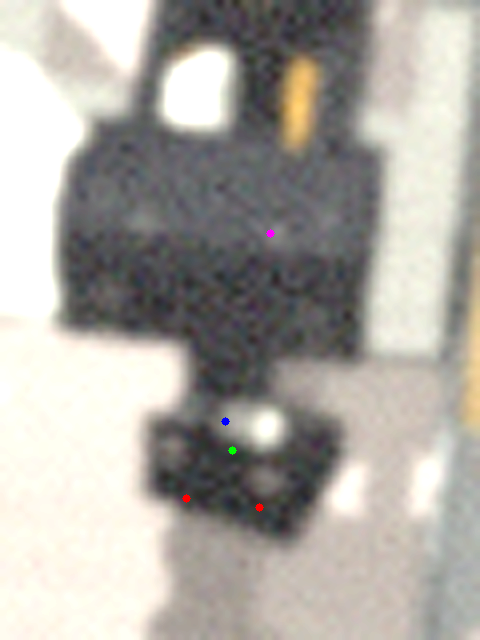

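Run:
```python
from m import *
c=pickle.load(open("/tmp/scene1.pkl","rb"));w=cloud(c)
for v in range(262,300): print(v,[tuple((np.r_[B(w[v,u]),w[v,u,2]]*1e3).round().tolist()) for u in(334,338,342)])
```

```text
262 [(-145.0, -50.0, 273.0), (-145.0, -57.0, 273.0), (-145.0, -64.0, 275.0)]
263 [(-146.0, -50.0, 271.0), (-146.0, -57.0, 272.0), (-147.0, -64.0, 274.0)]
264 [(-145.0, -50.0, 267.0), (-145.0, -57.0, 269.0), (-147.0, -64.0, 271.0)]
265 [(-145.0, -50.0, 265.0), (-145.0, -57.0, 266.0), (-143.0, -64.0, 265.0)]
266 [(-146.0, -50.0, 264.0), (-145.0, -57.0, 263.0), (-145.0, -64.0, 265.0)]
267 [(-138.0, -50.0, 253.0), (-140.0, -57.0, 256.0), (-139.0, -64.0, 256.0)]
268 [(-138.0, -50.0, 251.0), (-138.0, -57.0, 251.0), (-139.0, -64.0, 254.0)]
269 [(-141.0, -50.0, 251.0), (-140.0, -57.0, 251.0), (-139.0, -64.0, 251.0)]
270 [(-139.0, -50.0, 246.0), (-138.0, -57.0, 247.0), (-137.0, -64.0, 247.0)]
271 [(-138.0, -50.0, 243.0), (-138.0, -57.0, 244.0), (-139.0, -64.0, 246.0)]
272 [(-140.0, -50.0, 243.0), (-141.0, -57.0, 245.0), (-139.0, -64.0, 244.0)]
273 [(-98.0, -45.0, 197.0), (-138.0, -57.0, 240.0), (-138.0, -64.0, 241.0)]
274 [(-98.0, -45.0, 194.0), (-98.0, -53.0, 195.0), (nan, nan, nan)]
275 [(-96.0, -45.0, 190.0), (-100.0, -53.0, 195.0), (-99.0, -60.0, 195.0)]
276 [(-97.0, -45.0, 188.0), (-96.0
[... 1038 characters left out ...]
 -51.0, 117.0), (-70.0, -59.0, 122.0)]
291 [(-67.0, -42.0, 112.0), (-70.0, -51.0, 117.0), (-70.0, -59.0, 119.0)]
292 [(-64.0, -42.0, 106.0), (-69.0, -51.0, 113.0), (-70.0, -59.0, 115.0)]
293 [(-65.0, -42.0, 104.0), (-67.0, -51.0, 108.0), (-68.0, -59.0, 110.0)]
294 [(-64.0, -42.0, 100.0), (-66.0, -51.0, 104.0), (-70.0, -59.0, 110.0)]
295 [(-67.0, -43.0, 100.0), (-67.0, -51.0, 102.0), (-71.0, -59.0, 108.0)]
296 [(-69.0, -43.0, 99.0), (-69.0, -51.0, 101.0), (-70.0, -59.0, 103.0)]
297 [(-71.0, -43.0, 99.0), (-69.0, -51.0, 98.0), (-69.0, -59.0, 99.0)]
298 [(-76.0, -44.0, 101.0), (-74.0, -52.0, 100.0), (-72.0, -60.0, 100.0)]
299 [(-78.0, -44.0, 101.0), (-76.0, -52.0, 100.0), (-77.0, -60.0, 102.0)]
```

Run:
```python
from m import *
from cell import manip,cams
s=manip.state();print(s["clock"],s["tool_pos"],s["joint_pos"])
c=cams.capture("scene");w=cloud(c)
for v in range(264,300,2): print(v,[tuple((np.r_[B(w[v,u]),w[v,u,2]]*1e3).round().tolist()) for u in(334,338,342)])
s=manip.state();print(s["clock"],s["tool_pos"])
```

```text
4.8083 [ 0.67140102 -0.07616746  0.14677426] [-1.49833404e-01  3.06861034e-01  1.67038964e+00  2.44184165e-05
  1.16142763e+00  9.67602552e-01]
264 [(-144.0, -50.0, 266.0), (-144.0, -57.0, 268.0), (-143.0, -64.0, 267.0)]
266 [(-138.0, -50.0, 256.0), (-145.0, -57.0, 264.0), (-146.0, -64.0, 266.0)]
268 [(-135.0, -49.0, 247.0), (-140.0, -57.0, 254.0), (-138.0, -64.0, 253.0)]
270 [(-137.0, -50.0, 244.0), (-138.0, -57.0, 247.0), (-139.0, -64.0, 249.0)]
272 [(-139.0, -50.0, 241.0), (-140.0, -57.0, 244.0), (-140.0, -64.0, 245.0)]
274 [(-99.0, -45.0, 195.0), (-98.0, -53.0, 195.0), (-99.0, -60.0, 198.0)]
276 [(-95.0, -45.0, 186.0), (-98.0, -53.0, 190.0), (-95.0, -60.0, 188.0)]
278 [(-96.0, -45.0, 181.0), (-97.0, -53.0, 184.0), (-100.0, -61.0, 188.0)]
280 [(-41.0, -39.0, 117.0), (-41.0, -47.0, 119.0), (-96.0, -61.0, 178.0)]
282 [(-47.0, -40.0, 118.0), (-48.0, -48.0, 121.0), (-44.0, -56.0, 118.0)]
284 [(-65.0, -42.0, 131.0), (-60.0, -49.0, 128.0), (-53.0, -57.0, 121.0)]
286 [(-63.0, -42.0, 123.0), (-67.0, -50.0, 129.0), (-67.0, -58.0, 130.0)]
288 [(-63.0, -42.0, 117.0), (-67.0, -50.0, 123.0), (-69.0, -59.0, 126.0)]
290 [(-63.0, -42.0, 111.0), (-65.0, -50.0, 115.0), (-72.0, -59.0, 124.0)]
292 [(-67.0, -42.0, 110.0), (-67.0, -51.0, 110.0), (-70.0, -59.0, 115.0)]
294 [(-64.0, -42.0, 101.0), (-68.0, -51.0, 106.0), (-70.0, -59.0, 109.0)]
296 [(-67.0, -43.0, 97.0), (-68.0, -51.0, 99.0), (-68.0, -59.0, 101.0)]
298 [(-75.0, -44.0, 101.0), (-73.0, -52.0, 99.0), (-71.0, -60.0, 99.0)]
4.8583 [ 0.67131522 -0.07614706  0.14669969]
```

```bash
cat >> m.py <<'E'
def crop(c,name,u0=290,v0=220,u1=390,v1=320,s=6,a=2.2):
    cv2.imwrite(f"pics/{name}.png",cv2.convertScaleAbs(cv2.resize(c["image"][v0:v1,u0:u1],None,fx=s,fy=s,interpolation=cv2.INTER_CUBIC),alpha=a,beta=15))
def col(c,us,v0,v1,st=2):
    w=cloud(c)
    for v in range(v0,v1,st): print(v,[tuple((np.r_[B(w[v,u]),w[v,u,2]]*1e3).round().tolist()) for u in us])
E
python3 - <<'E'
from m import *
from cell import manip,cams
f0=manip.state()["contact_force"]
for z in(.130,.117):
    manip.move_linear(np.r_[W(-.053,-.0537),z],rate=.08)
    s=manip.state();print(s["clock"],s["tool_pos"],s["contact_force"]-f0)
    if np.linalg.norm(s["contact_force"]-f0)>5: break
c=cams.capture("scene");crop(c,"s2");col(c,(334,338,342),272,304)
E
```

```text
5.1917 [ 0.66921697 -0.07587399  0.12855279] [-0.5954544   0.67498487  1.56915911]
5.5 [ 0.66938603 -0.07586124  0.11570832] [-0.9391252   0.53100134  0.10107647]
272 [(-149.0, -51.0, 252.0), (-145.0, -58.0, 249.0), (-144.0, -65.0, 250.0)]
274 [(-145.0, -51.0, 243.0), (-145.0, -58.0, 244.0), (-145.0, -65.0, 245.0)]
276 [(-144.0, -51.0, 237.0), (-142.0, -58.0, 236.0), (-145.0, -65.0, 241.0)]
278 [(-144.0, -51.0, 231.0), (-143.0, -58.0, 232.0), (-144.0, -65.0, 234.0)]
280 [(-137.0, -50.0, 219.0), (nan, nan, nan), (-138.0, -65.0, 223.0)]
282 [(-138.0, -50.0, 215.0), (-138.0, -57.0, 216.0), (-136.0, -64.0, 215.0)]
284 [(-140.0, -51.0, 212.0), (-137.0, -58.0, 210.0), (-139.0, -65.0, 214.0)]
286 [(-96.0, -45.0, 159.0), (-98.0, -53.0, 163.0), (-99.0, -61.0, 164.0)]
288 [(-97.0, -46.0, 155.0), (-98.0, -54.0, 156.0), (-99.0, -61.0, 159.0)]
290 [(-64.0, -42.0, 112.0), (-95.0, -53.0, 147.0), (-97.0, -61.0, 151.0)]
292 [(-65.0, -42.0, 108.0), (-66.0, -51.0, 110.0), (-70.0, -59.0, 115.0)]
294 [(-64.0, -42.0, 100.0), (-67.0, -51.0, 105.0), (-69.0, -59.0, 109.0)]
296 [(-70.0, -43.0, 100.0), (-66.0, -51.0, 98.0), (-70.0, -59.0, 104.0)]
298 [(-76.0, -44.0, 101.0), (-75.0, -52.0, 102.0), (-73.0, -60.0, 101.0)]
300 [(-78.0, -44.0, 98.0), (-77.0, -52.0, 98.0), (-80.0, -61.0, 103.0)]
302 [(-86.0, -45.0, 101.0), (-84.0, -53.0, 99.0), (-83.0, -61.0, 100.0)]
```

View pics/s2.png

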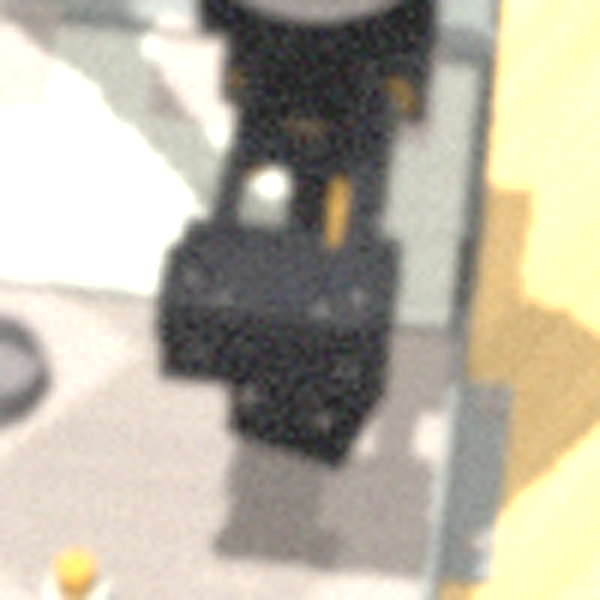

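Run:
```python
from m import *
from cell import manip,cams
f0=manip.state()["contact_force"]
for z in(.108,.100,.092,.087):
    manip.move_linear(np.r_[W(-.055,-.0537),z],rate=.06)
    s=manip.state();print(s["clock"],s["tool_pos"],s["contact_force"]-f0)
    if np.linalg.norm(s["contact_force"]-f0)>5: print("STOP");break
c=cams.capture("scene");crop(c,"s3");col(c,(334,338,342,346),282,314)
```

```text
5.85 [ 0.67068854 -0.07787091  0.10729389] [0.34813047 0.20199222 0.00353344]
6.1333 [ 0.67054782 -0.07771319  0.09920696] [ 0.3616276  -0.00073476  0.05423491]
6.4167 [ 0.67053086 -0.07771597  0.09119528] [ 0.86260156  0.46095142 -0.03130887]
6.6667 [ 0.67077404 -0.07774632  0.08649751] [ 0.82367609 -0.10192531  0.0648726 ]
282 [(-146.0, -51.0, 223.0), (-144.0, -58.0, 222.0), (-141.0, -65.0, 221.0), (-142.0, -72.0, 223.0)]
284 [(-149.0, -52.0, 222.0), (-147.0, -59.0, 221.0), (-145.0, -65.0, 220.0), (-147.0, -73.0, 223.0)]
286 [(-149.0, -52.0, 217.0), (-148.0, -59.0, 217.0), (-149.0, -66.0, 219.0), (-147.0, -73.0, 218.0)]
288 [(-144.0, -51.0, 206.0), (-148.0, -59.0, 212.0), (-147.0, -66.0, 212.0), (-147.0, -73.0, 212.0)]
290 [(-148.0, -52.0, 205.0), (-146.0, -59.0, 204.0), (-146.0, -66.0, 205.0), (-145.0, -73.0, 205.0)]
292 [(-142.0, -51.0, 193.0), (-140.0, -58.0, 192.0), (-139.0, -65.0, 192.0), (-142.0, -73.0, 196.0)]
294 [(-142.0, -51.0, 187.0), (-139.0, -58.0, 185.0), (-141.0, -66.0, 188.0), (-138.0, -73.0, 186.0)]
296 [(-140.0, -51.0, 179.0), (-142.0, -59.0, 183.0), (-141.0, -66.0, 184.0), (-140.0, -73.0, 184.0)]
298 [(-100.0, -47.0, 129.0), (-96.0, -54.0, 126.0), (-96.0, -62.0, 127.0), (-72.0, -68.0, 101.0)]
300 [(-98.0, -46.0, 121.0), (-96.0, -54.0, 120.0), (-96.0, -62.0, 121.0), (-77.0, -69.0, 101.0)]
302 [(-85.0, -45.0, 100.0), (-83.0, -53.0, 98.0), (-85.0, -61.0, 103.0), (-80.0, -69.0, 98.0)]
304 [(-90.0, -46.0, 99.0), (-92.0, -54.0, 103.0), (-88.0, -62.0, 100.0), (-87.0, -70.0, 100.0)]
306 [(-96.0, -46.0, 100.0), (-97.0, -55.0, 103.0), (-95.0, -63.0, 101.0), (-94.0, -71.0, 102.0)]
308 [(-104.0, -48.0, 103.0), (-101.0, -55.0, 101.0), (-99.0, -63.0, 100.0), (-98.0, -71.0, 101.0)]
310 [(-105.0, -48.0, 98.0), (-105.0, -56.0, 100.0), (-104.0, -64.0, 100.0), (-101.0, -71.0, 98.0)]
312 [(-113.0, -49.0, 102.0), (-109.0, -56.0, 99.0), (-107.0, -64.0, 98.0), (-109.0, -72.0, 101.0)]
```

View pics/s3.png

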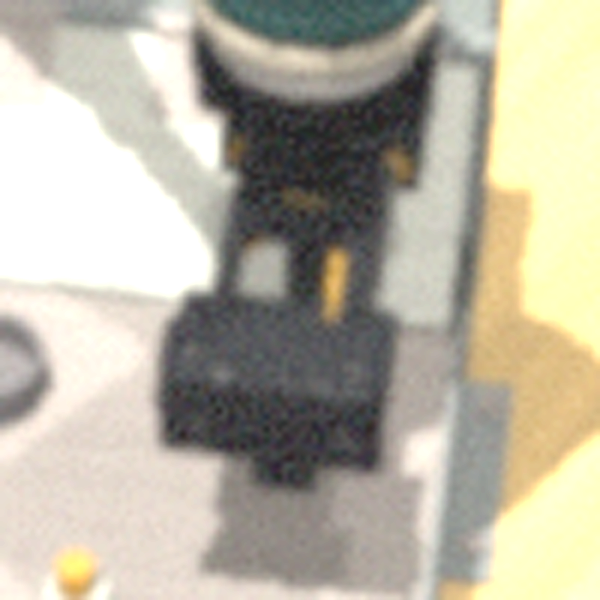

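```bash
cat >> m.py <<'E'
def fb(s,f0):
    f=s["contact_force"]-f0;return np.round([f[:2]@bx,f[:2]@by,f[2]],1)
E
python3 - <<'E'
from m import *
from cell import manip,cams
f0=manip.state()["contact_force"];np.save("/tmp/f0.npy",f0)
for x in(-.055,-.046,-.038,-.03,-.022,-.015):
    manip.move_linear(np.r_[W(x,-.0537),.083],rate=.05)
    s=manip.state();f=fb(s,f0);print(s["clock"],(B(s["tool_pos"])*1e3).round(1),s["tool_pos"][2].round(4),f,s["gripper_width"].round(4))
    if abs(f[0])>15 or abs(f[1])>8 or abs(f[2])>8: print("STOP");break
c=cams.capture("scene");crop(c,"s4")
E
```

```text
Traceback (most recent call last):
AttributeError: 'float' object has no attribute 'round'
```

Run:
```python
from m import *
from cell import manip,cams
f0=np.load("/tmp/f0.npy")
for x in(-.046,-.038,-.03,-.022,-.015):
    manip.move_linear(np.r_[W(x,-.0537),.083],rate=.05)
    s=manip.state();f=fb(s,f0);print(s["clock"],(B(s["tool_pos"])*1e3).round(1),s["tool_pos"][2],f,s["gripper_width"])
    if abs(f[0])>15 or abs(f[1])>8 or abs(f[2])>8: print("STOP");break
c=cams.capture("scene");crop(c,"s4")
```

```text
7.3 [-45.5 -53.7] 0.08309508443857491 [ 0.3 -0.1  0.4] 0.05999964302777858
7.6083 [-37.6 -53.7] 0.08305049193098879 [-0.7 -0.2  0.6] 0.059834386588475584
7.9167 [-29.6 -53.7] 0.08296622616796676 [-0.4 -0.7  0.2] 0.06004232817328957
8.225 [-22.5 -54. ] 0.08374389295717005 [-3.6  0.2  2.7] 0.059751987528866936
8.5167 [-15.6 -54.2] 0.08360501197781406 [-4.1 -0.5  2.5] 0.05970096274812183
```

View pics/s4.png

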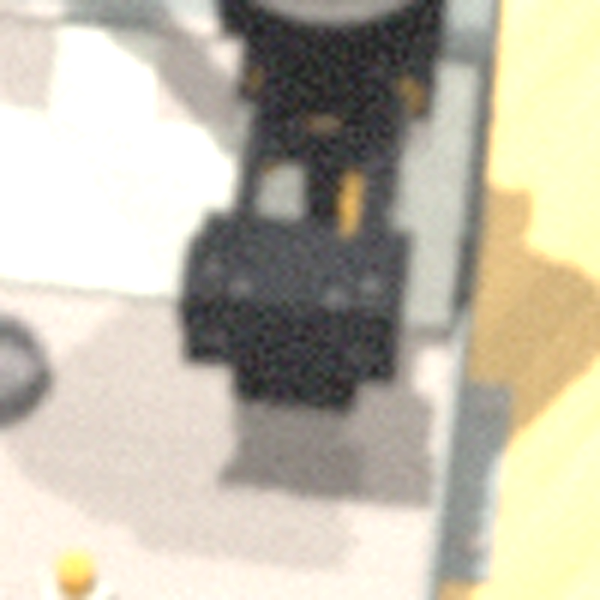

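Run:
```python
from m import *
from cell import manip,cams
f0=np.load("/tmp/f0.npy")
for x in(-.008,0,.006,.010,.014):
    manip.move_linear(np.r_[W(x,-.0537),.083],rate=.05)
    s=manip.state();f=fb(s,f0);print(s["clock"],(B(s["tool_pos"])*1e3).round(1),s["tool_pos"][2],f,s["gripper_width"])
    if abs(f[0])>18 or abs(f[1])>8 or abs(f[2])>12: print("STOP");break
c=cams.capture("scene");crop(c,"s5");col(c,(338,342,346),272,300)
```

```text
8.8583 [ -8.6 -54. ] 0.08328725366823393 [-5.9 -0.6  1.5] 0.05969558229455925
9.1667 [ -1.1 -53.9] 0.08324975057819424 [-5.7 -0.2  1.4] 0.059808161996609585
9.4333 [  4.5 -53.9] 0.0831514628234486 [-7.6 -0.2  1.1] 0.06015396536964071
9.6833 [  8.2 -53.9] 0.08306963495310939 [-8.1  0.  -0.7] 0.06016139380635077
9.9333 [ 11.9 -53.9] 0.08289899103635674 [-10.   -0.7  -0.9] 0.05988527517149024
272 [(-35.0, -46.0, 136.0), (-73.0, -58.0, 176.0), (-74.0, -66.0, 178.0)]
274 [(-33.0, -46.0, 128.0), (-34.0, -54.0, 130.0), (-34.0, -62.0, 132.0)]
276 [(-31.0, -46.0, 120.0), (-31.0, -54.0, 121.0), (-30.0, -62.0, 121.0)]
278 [(-17.0, -44.0, 99.0), (-31.0, -54.0, 116.0), (-28.0, -62.0, 114.0)]
280 [(-25.0, -45.0, 101.0), (-23.0, -54.0, 101.0), (-22.0, -62.0, 101.0)]
282 [(-31.0, -46.0, 102.0), (-29.0, -54.0, 101.0), (-23.0, -62.0, 96.0)]
284 [(-34.0, -47.0, 99.0), (-31.0, -55.0, 97.0), (-34.0, -63.0, 102.0)]
286 [(-41.0, -47.0, 100.0), (-40.0, -56.0, 101.0), (-38.0, -64.0, 100.0)]
288 [(-48.0, -48.0, 102.0), (-45.0, -56.0, 100.0), (-43.0, -65.0, 99.0)]
290 [(-50.0, -49.0, 98.0), (-51.0, -57.0, 101.0), (-48.0, -65.0, 99.0)]
292 [(-59.0, -50.0, 102.0), (-57.0, -58.0, 101.0), (-55.0, -66.0, 101.0)]
294 [(-63.0, -50.0, 100.0), (-62.0, -58.0, 100.0), (-62.0, -67.0, 102.0)]
296 [(-69.0, -51.0, 101.0), (-71.0, -59.0, 104.0), (-65.0, -67.0, 100.0)]
298 [(-76.0, -52.0, 103.0), (-71.0, -60.0, 99.0), (-73.0, -68.0, 102.0)]
```

View pics/s5.png

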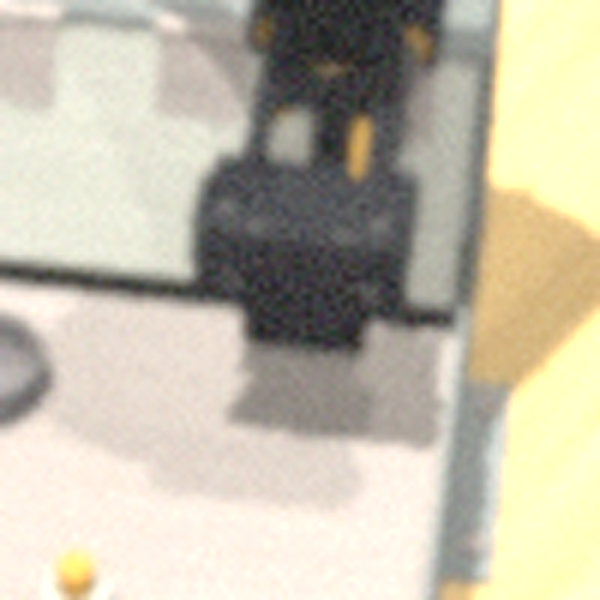

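Run:
```python
from m import *
from cell import manip,cams
f0=np.load("/tmp/f0.npy")
for x in(.018,.022):
    manip.move_linear(np.r_[W(x,-.0537),.083],rate=.05)
    s=manip.state();f=fb(s,f0);print(s["clock"],(B(s["tool_pos"])*1e3).round(1),s["tool_pos"][2],f,s["gripper_width"])
    if abs(f[0])>18 or abs(f[1])>8 or abs(f[2])>12: print("STOP");break
c=cams.capture("scene");crop(c,"s6",s=6);col(c,(330,334,338,342,346,350),270,282,1)
```

```text
10.2333 [ 15.8 -53.8] 0.08275021405426886 [-11.1  -2.1  -1.4] 0.059914605452242746
10.4833 [ 19.7 -53.7] 0.0825023119004606 [-10.5  -0.8  -2.8] 0.059759827625339955
270 [(98.0, -12.0, 3.0), (97.0, -22.0, 6.0), (-25.0, -45.0, 132.0), (-24.0, -53.0, 132.0), (-23.0, -61.0, 132.0), (-64.0, -72.0, 176.0)]
271 [(93.0, -13.0, 5.0), (94.0, -22.0, 5.0), (-24.0, -45.0, 127.0), (-24.0, -53.0, 129.0), (-23.0, -61.0, 130.0), (103.0, -60.0, 2.0)]
272 [(-5.0, -25.0, 103.0), (-1.0, -34.0, 100.0), (-23.0, -45.0, 123.0), (-22.0, -53.0, 124.0), (-24.0, -61.0, 128.0), (98.0, -61.0, 4.0)]
273 [(-6.0, -26.0, 100.0), (-3.0, -34.0, 99.0), (-25.0, -45.0, 122.0), (-23.0, -53.0, 122.0), (-24.0, -61.0, 125.0), (93.0, -61.0, 5.0)]
274 [(-10.0, -26.0, 101.0), (-8.0, -35.0, 101.0), (-24.0, -45.0, 119.0), (-26.0, -53.0, 122.0), (-23.0, -62.0, 121.0), (-1.0, -68.0, 99.0)]
275 [(-11.0, -26.0, 100.0), (-9.0, -35.0, 99.0), (-24.0, -45.0, 116.0), (-24.0, -53.0, 117.0), (-22.0, -62.0, 117.0), (-5.0, -69.0, 100.0)]
276 [(-16.0, -27.0, 102.0), (-12.0, -35.0, 99.0), (-12.0, -44.0, 100.0), (-12.0, -52.0, 102.0), (-7.0, -60.0, 98.0), (-8.0, -69.0, 100.0)]
277 [(-17.0, -27.0, 100.0), (-15.0, -36.0, 99.0), (-17.0, -44.0, 102.0), (-14.0, -52.0, 100.0), (-14.0, -61.0, 102.0), (-12.0, -69.0, 101.0)]
278 [(-18.0, -27.0, 98.0), (-21.0, -36.0, 102.0), (-19.0, -45.0, 101.0), (-16.0, -53.0, 100.0), (-16.0, -61.0, 101.0), (-14.0, -70.0, 101.0)]
279 [(-26.0, -28.0, 103.0), (-21.0, -36.0, 99.0), (-21.0, -45.0, 101.0), (-18.0, -53.0, 99.0), (-16.0, -61.0, 98.0), (-18.0, -70.0, 102.0)]
280 [(-26.0, -28.0, 100.0), (-24.0, -37.0, 100.0), (-24.0, -45.0, 101.0), (-22.0, -53.0, 99.0), (-19.0, -62.0, 98.0), (-21.0, -70.0, 101.0)]
281 [(-29.0, -29.0, 100.0), (-26.0, -37.0, 98.0), (-27.0, -46.0, 101.0), (-26.0, -54.0, 101.0), (-24.0, -62.0, 100.0), (-23.0, -71.0, 101.0)]
```

View pics/s6.png

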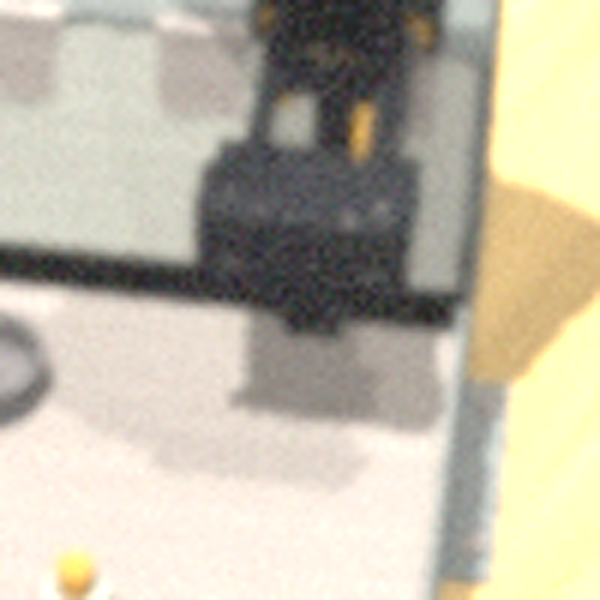

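Run:
```python
from m import *
from cell import manip,cams
f0=np.load("/tmp/f0.npy")
manip.dwell(.3)
c=cams.capture("top");cv2.imwrite("pics/t7.png",c["image"])
for x in(.005,-.02,-.04,-.053):
    manip.move_linear(np.r_[W(x,-.0537),.083],rate=.07)
    s=manip.state();print(s["clock"],(B(s["tool_pos"])*1e3).round(1),fb(s,f0))
    if x==.005:
        c=cams.capture("scene");crop(c,"s7")
c=cams.capture("scene");crop(c,"s8",260,190,400,330,4)
```

```text
11.275 [  3.4 -54.4] [-6.5  0.3  3.8]
11.8333 [-20.2 -54.2] [-3.4 -2.4  1.9]
12.2667 [-39.7 -52.8] [-0.1 -0.3  0.1]
12.6 [-53.5 -53.6] [-0.8 -1.6 -0.2]
```

View pics/s8.png

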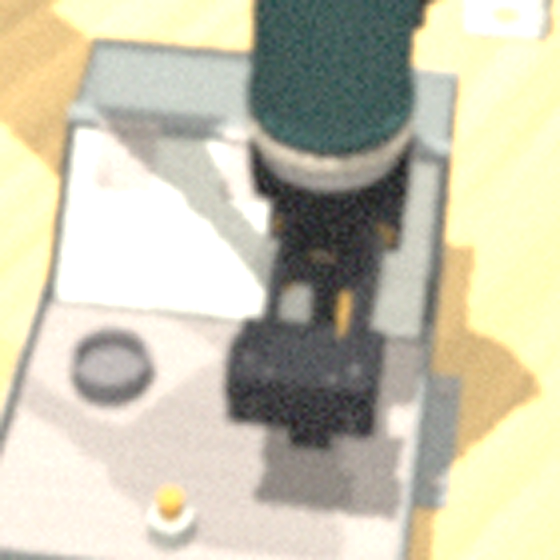

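View pics/s7.png

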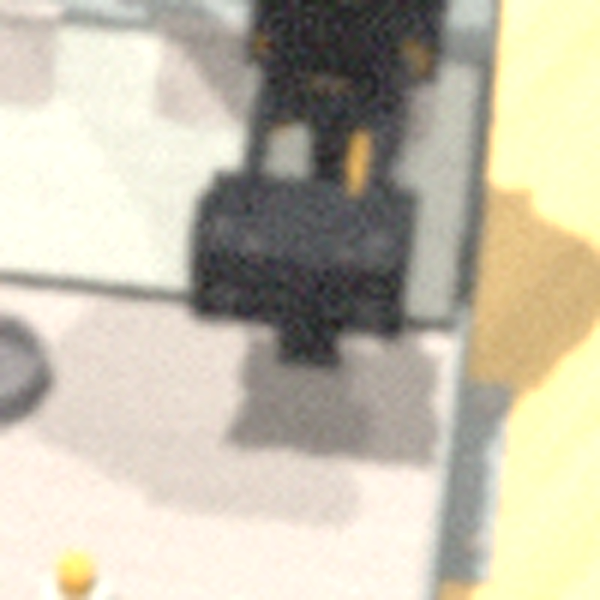

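Casting is gone from the ledge and the flap has followed the finger shut. Lift away and check with both cameras.

Run:
```python
from m import *
from cell import manip,cams
p=manip.state()["tool_pos"]
manip.move_linear(np.r_[W(-.053,-.0537),.25],rate=.2)
manip.move_pose([.45,-.5,.3],rot(0,1))
ims=[]
for n in("top","scene"):
    c=cams.capture(n);f=cloud(c).reshape(-1,3)
    X=(f[:,:2]-O)@bx*1e3;Y=(f[:,:2]-O)@by*1e3;Z=f[:,2]*1e3
    s=(X>12)&(X<60)&(abs(Y)<85)&(Z>95)&(Z<165);A=np.c_[X[s],Y[s],np.ones(s.sum())];k=np.linalg.lstsq(A,Z[s],rcond=None)[0]
    print(n,"flap deg",np.degrees(np.arctan(k[0])),"x@100",(100-k[2])/k[0])
    t=(X>-160)&(X<-5)&(abs(Y)<95)&(Z>108)&(Z<150)
    for nm,g in(("casting side",(Y<-15)),("cap",(Y>20)&(X>-100)),("fitting",X<-115)):
        print(nm,(t&g).sum(),X[t&g].mean().round(1) if (t&g).any() else None,Y[t&g].mean().round(1) if (t&g).any() else None)
    c0=pickle.load(open(f"/tmp/{n}0.pkl","rb"));f=cloud(c0).reshape(-1,3)
    X=(f[:,:2]-O)@bx*1e3;Y=(f[:,:2]-O)@by*1e3;Z=f[:,2]*1e3;t=(X>-160)&(X<-5)&(abs(Y)<95)&(Z>108)&(Z<150)
    for nm,g in(("cap0",(Y>20)&(X>-100)),("fitting0",X<-115)): print(nm,X[t&g].mean().round(1),Y[t&g].mean().round(1))
    u0,v0,u1,v1=dict(top=(250,170,430,320),scene=(235,190,390,370))[n]
    ims.append(cv2.resize(c["image"][v0:v1,u0:u1],(400,400)))
cv2.imwrite("pics/end.png",np.hstack(ims));print(manip.state()["clock"])
```

```text
top flap deg 41.01136385802543 x@100 -0.5307098486803197
casting side 0 None None
cap 86 -52.1 56.1
fitting 57 -147.8 8.0
cap0 -52.2 56.2
fitting0 -147.6 8.0
scene flap deg 40.905914519255475 x@100 0.9080144833668664
casting side 0 None None
cap 181 -53.3 57.8
fitting 115 -151.9 8.1
cap0 -52.4 57.9
fitting0 -151.8 8.2
15.4833
```

View pics/end.png

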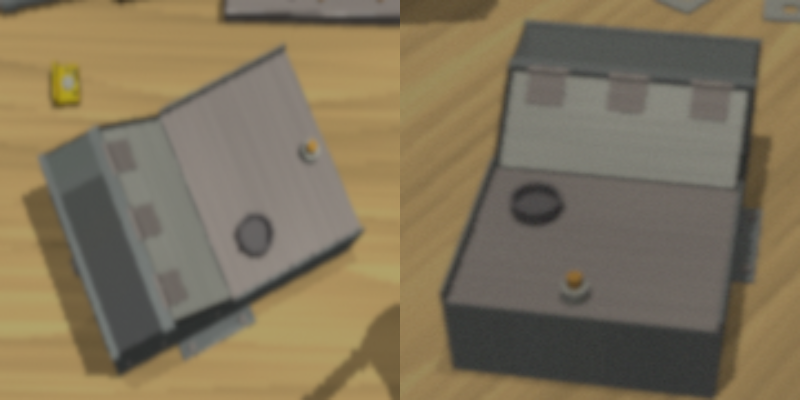

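The end picture shows the ledge with no casting on it, the flap shut, and the cap and fitting where they were.

```bash
python3 -c "
from cell import manip,order
order.close_job();print(manip.state()['clock'])"
```

```text
the job is handed in; nothing more can be done
the job is handed in; nothing more can be done
```

The casting is off the ledge and in the box, and the flap shut by itself once I drew back. I handed the job in after about 15.5 s. I put one finger ahead of the casting and one behind it, jaws along the box's x. In one straight push the front finger opened the flap and held it while the rear finger pushed the casting over the sill.

**Last checks:**
- **Flap:** both cameras see it closed, at about 41° and starting at the sill.
- **Ledge:** nothing is left on the casting's side.
- **Cap and fitting:** both are within about 1 mm of where they started.
- **Force:** the push at the flap peaked at about 11 N.
- **Not checked:** I did not see the casting lying in the pit, because the flap and the hand hid it. It left the ledge while the flap was held open, and the flap then closed fully. I did not measure the objects on the bench again; the hand stayed over the box or above the bench.

**Disagreements with the brief:**
- **Casting direction:** it lay turned about 75° from the box's x, with its flange facing the open end, not within 0.25 rad as stated. I pushed on the flange side.
- **Tool height:** the cameras showed the fingertips and gripper body about 30 mm higher than the reported TCP. I set the working height from the images. The reported TCP reached 83 mm, below the 100 mm ledge, with no sign of touching it.

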